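# Hold the toppled test cylinder down in the squaring fixture

### The arm

A 6-joint arm with a two-finger parallel gripper is mounted at the origin on a cart in front of the work surface, level with it; the furniture and walls round the work are solid. World frame = base frame: x ahead of the robot, y to its left, z up, the work surface at z = 0. Lengths are in m, angles in rad, forces in N, time in s.
With the tool pointing down it reaches from about 0.325 to 0.9 m from the base axis. Payload 3.5 kg.
Tool frame: the origin (TCP) lies on the centre line of the jaws, within the pads' length; the fingertips stand 19 mm ahead of it and the grasp point (between the pads) is the TCP; z points along the fingers, x is the direction in which the jaws open and shut, and the axes are right-handed (so a half turn about z gives the same grasp; the last joint's range is limited). The gripper opens to 85 mm and grips with 20 to 120 N. Pads are 22 mm wide; open, the fingers measure 114 mm over their backs; the gripper's body (76 mm by 85 mm) begins 54 mm behind the grasp point. The pads swing forward as they close: fully open they stand 13 mm farther back than shut.
Start: joints at [1.199, 0.276, -0.026, 1.268, 0, 1.467], TCP at [0.166, 0.603, 0.25] pointing down, gripper open.
Joint ranges: [-3.12, 3.12], [-0.85, 1.88], [-1.08, 1.24], [-1.95, 2.15], [-1.57, 1.53], [-3.14, 3.14]. Speed limits (rad/s): [2.57, 2.57, 3.14, 3.14, 3.14, 3.14].

### API

Orientations are given as a 3x3 rotation matrix whose columns are the frame's x, y, z axes.
In Python, from plant import observe, read_camera, finish_job, masks_of gives the robot as it stands.
- The arm moves only by the shell command python3 -m crank 'ROWS'. ROWS is a JSON object of lists of equal length, an entry for each row: "slide": the shift along the tool's x, y, z in cm, a list of three; "twist": the turn, a rotation vector about the tool's x, y, z in rad, a list of three; "gripper": the opening, from 0 (shut) to 1 (fully open). A call has exactly 8 rows; each row shifts and turns the commanded pose from where the row before left it, along the tool's axes as they then stand; what a row does not reach is not made up. A row lasts 1/12 s, in which the tool goes at most 41.7 mm and 7.16 degrees, less where a joint would pass 70% of its speed; a pose out of reach is approached as far as the arm can. A call is refused whole if a number of a shift passes 4.17 or a number of a turn 0.125, either way. A call with a gripper value outside its range is refused whole. The fingers move at their own pace and stop on an object; the grip force is fixed at half the most. Time passes only in rows, so rows that do not move let the fingers close, or fill a call up. It gives the time, the measured TCP pose, the force and the opening at its end, in the units of the state.
- observe(): the state, without advancing time (a new reading comes with each control period).
- read_camera(name): name is "scene" or "side" or "wrist"; returns a dict with "color" (420x560x3 uint8, red, green, blue), "fx", "fy", "cx", "cy" (pixels), "distortion" ([k1, k2, p1, p2, k3] as OpenCV has them; the pictures are not rectified), "position" and "attitude" of the camera in the world. Camera axes: x right, y down, z forward; pixel columns grow to the right and rows downward; lengths in m; the calibration is good to about 2 mm. A picture is of the moment at which its call begins. There is no depth.
- finish_job(): hands the job in, once; it reports no verdict.
Trained networks look in a picture, given as the dict that the camera call returned (one of the last four; its "shot" number tells which), for a name from the list of things; names that differ only in an ending like _2 or _b are one class to them, and where a whole thing is asked for, a point or a joint stands for the part that bears it (a point fixed in the world has none). Each returns a list of dicts, best first, with "score" (0 to 1); they miss things now and then, are a little off and sometimes report something else, mostly with a low value. They report only what shows in the picture. A call takes as long as a camera call.
- masks_of(thing, picture): "mask" (420x560 bool, what is visible of it) and "position" ([column, row] in pixels, amid what is visible of it).
The state is a dict: "time_s": time; "joints": joint angles; "qvel": joint speeds; "joint_efforts": joint torques, N m; "ee_pos": TCP position; "ee_rot": TCP orientation; "wrist_force": force on the tool from outside, world axes, zero at the start; "ft_torque": the same for the moment, N m; "grip_width": finger opening in m.
Only numpy, scipy, OpenCV 4.12 (cv2) and the standard library are available. Lean on these libraries where they do the work, as an engineer would, in place of code of your own. Each camera call takes 0.05 s, during which the arm holds its last target. There are 200 camera calls.

### The job

The black test cylinder has toppled over beside the squaring fixture. Stand it upright (either end up) on the fixture's base plate, against the robot-side face of the fence and well clear of the fence's two ends, and with one slanting push, forward and down, press it firmly but without forcing against the fence and the plate together. Finish while still holding it pressed there, ready to be gauged, and leave the indicator, valve body and jar where they are.

Things in the scene. Friction and masses are not known exactly. Their poses are not given: they have to be found in the camera images.
- cylinder: loose plain matt-black steel cylinder, 44 mm in diameter, 91 mm long, about 0.5 kg (0.4 to 0.6). Both ends are flat and alike. Origin at the centre of one end face, z along the axis to the other end. At the start it lies on its side on the bench, with its axis roughly crosswise (along world y, up to 0.7 rad either way), and it can roll if nudged.
- cylinder_mid (a point): middle of the cylinder, on its axis, 45.5 mm from either end
- fixture: squaring fixture, screwed to the bench and immovable: a base plate and a fence on it. Origin on the bench under the middle of the plate, z up; x points level from the open robot-side edge toward the fence, at right angles to it; y runs along the fence. Its place and its turn about z (up to 0.35 rad) vary.
- plate: the fixture's base plate, bare ground steel, 140 mm along fixture x, 150 mm along y, 10 mm thick; its upper face is 10 mm above the bench. It is dry (friction coefficient about 0.5 to 0.7): a cylinder pressed down on it just short of the fence can stick there, so bring it up to the fence before bearing down hard. Same origin and axes as the fixture.
- fence: the fixture's upright steel fence, 130 mm long along fixture y, 15 mm thick; its flat, vertical working face looks to fixture -x and lies 30 mm on the +x side of the fixture's origin; it stands 45 mm above the plate (55 mm above the bench). Ribs, a foot and screws behind it. Same origin and axes as the fixture. A firm hand push is some 5 to 20 N on the fence and the same downward, beyond the cylinder's weight; the fence and plate do not give way.
- nest (a point): foot of the fence's working face at its middle, at the plate's upper face. A cylinder standing upright against the fence has its axis 22 mm before this line (fixture -x), its middle 45.5 mm above the plate.
- indicator: bystander: digital dial indicator on a round foot, 64 x 51 x 136 mm, standing behind and to the right of the fixture; origin at the centre of its underside, z up
- valve_body: bystander: black injector valve body, 40 x 90 x 52 mm, lying to the left of the fixture, nearer the robot; origin at the centre of its underside, z up
- jar: bystander: small amber jar with black lid, 46 mm in diameter, 71 mm tall, standing beyond the cylinder, to the right; origin at the centre of its underside, z up

How it is judged:
By the outcome, as a careful person would: the job done as asked, in the order asked, and still so for the second after the job is handed in, while the arm keeps its last pose, push and grip.
It also fails if it takes over 48 s, if anything falls off the work surface, if the arm or the gripper's body presses on something with over 40 N, if the wrist force passes 120 N, or if a joint passes its speed limit or range.

## Working session

There is one attempt and no reset: what is moved stays moved. The work goes in short steps, Python scripts to look and compute and a shell command to move; the robot and the scene stay as the last step left them, time stands still between calls to the robot, and variables do not carry over. Pictures are saved under pics/ and viewed, about 8 in all and at most 12, crops included, and the job is handed in when it is done.

```bash
ls; mkdir -p pics
python3 - <<'E'
from plant import *
import cv2,numpy as np
s=observe();print({k:np.round(v,3).tolist() for k,v in s.items()})
ims=[]
for n in("scene","side"):
    p=read_camera(n);ims.append(p["color"]);print(n,p["fx"],p["cx"],p["cy"],p["distortion"],p["position"],np.round(p["attitude"],3).tolist())
    for t in("cylinder","plate","fence","fixture","jar","valve_body","indicator"):
        for d in masks_of(t,p)[:2]:print(t,round(d["score"],2),d["position"],d["mask"].sum())
cv2.imwrite("pics/a.png",cv2.resize(np.vstack(ims),(800,1200))[:600,:,::-1])
cv2.imwrite("pics/b.png",cv2.resize(np.vstack(ims),(800,1200))[600:,:,::-1])
E
```

```text
pics
{'time_s': 0.0, 'joints': [1.199, 0.277, -0.028, 1.268, -0.0, 1.467], 'qvel': [-0.0, -0.0, -0.002, -0.001, -0.001, -0.002], 'joint_efforts': [0.0, -44.551, 29.52, 0.016, -0.0, -0.0], 'ee_pos': [0.166, 0.602, 0.249], 'ee_rot': [[0.266, 0.964, -0.001], [0.964, -0.266, -0.002], [-0.002, -0.0, -1.0]], 'wrist_force': [-0.795, 0.654, -0.117], 'ft_torque': [-0.036, 0.017, -0.029], 'grip_width': 0.085}
scene 431.26213273482915 278.82330206462973 211.65147379534937 [-0.07921808  0.          0.          0.          0.        ] [ 0.08942204 -0.7769713   0.95717131] [[0.819, -0.406, 0.405], [-0.574, -0.598, 0.56], [0.015, -0.691, -0.722]]
cylinder 0.73 [277.3, 259.6] 567
plate 0.94 [276.8, 200.9] 1124
fence 0.81 [291.3, 188.4] 440
fence 0.57 [361.8, 254.1] 450
fixture 0.92 [279.4, 193.8] 1686
jar 0.82 [360.9, 256.3] 408
indicator 0.59 [354.3, 200.3] 535
side 422.29311685734007 283.6645429088143 212.26192313684223 [0.01261864 0.         0.         0.         0.        ] [0.26817189 0.8436587  0.52089359] [[-0.942, -0.136, 0.308], [-0.336, 0.427, -0.839], [-0.017, -0.894, -0.448]]
cylinder 0.55 [332.6, 199.6] 406
plate 0.68 [331.7, 200.4] 356
plate 0.61 [250.5, 238.3] 1548
fence 0.71 [234.6, 222.7] 624
fixture 0.89 [246.2, 232.1] 2207
jar 0.78 [280.4, 177.7] 362
valve_body 0.86 [341.0, 305.2] 686
indicator 0.76 [239.7, 172.0] 543
```

View pics/a.png

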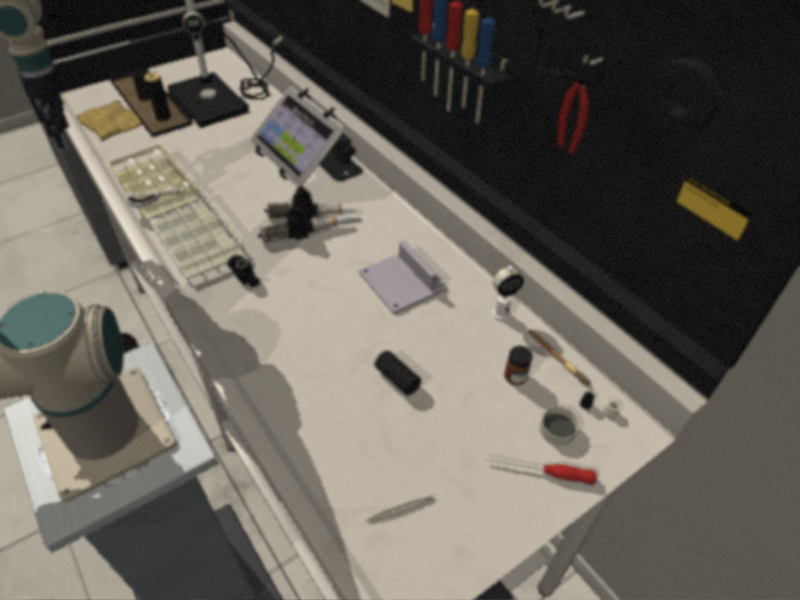

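View pics/b.png

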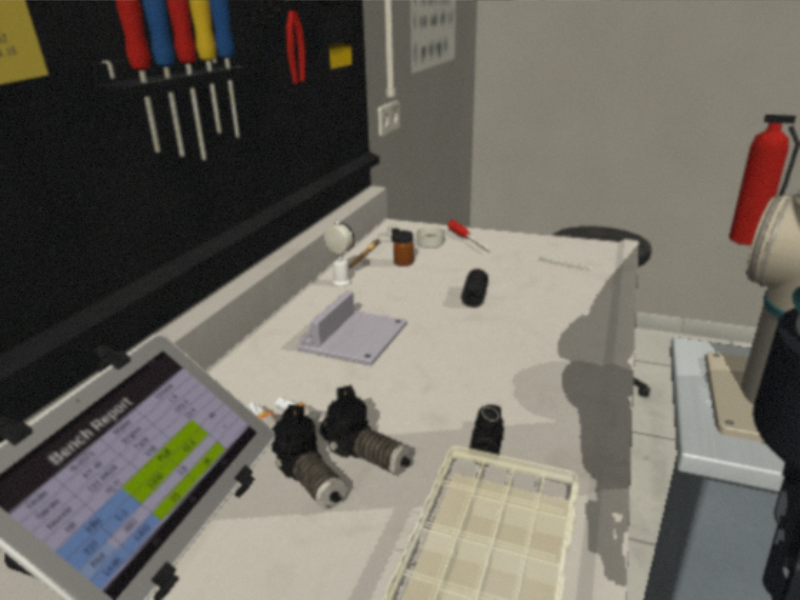

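The scene view shows the cylinder at (277,260), the fixture at (279,194) and the jar at (361,256). The side view shows the cylinder at (333,200), the fixture at (246,232) and the valve body at (341,305). The network's picks agree with these, except that the top "plate" hit in the side view is actually the cylinder. Next I'll fit models to the masks.

```bash
cat > h.py <<'E'
from plant import *
import cv2,numpy as np
from scipy.optimize import minimize
def proj(p,X):
    R=np.array(p["attitude"]);t=np.array(p["position"])
    K=np.array([[p["fx"],0,p["cx"]],[0,p["fy"],p["cy"]],[0,0,1]])
    return cv2.projectPoints(np.asarray(X,float),cv2.Rodrigues(R.T)[0],-R.T@t,K,np.array(p["distortion"]))[0][:,0]
def box(x0,x1,y0,y1,z0,z1): return np.array([[a,b,c] for a in(x0,x1) for b in(y0,y1) for c in(z0,z1)])
def pose(q,X):
    c,s=np.cos(q[2]),np.sin(q[2]);return X@np.array([[c,-s,0],[s,c,0],[0,0,1]]).T+[q[0],q[1],0]
a=np.linspace(0,2*np.pi,40)
CYL=[np.array([[.022*np.cos(u),y,.022+.022*np.sin(u)] for u in a for y in(-.0455,.0455)])]  # lying, axis y
PLATE=box(-.07,.07,-.075,.075,0,.01); FENCE=box(.03,.045,-.065,.065,.01,.055)
UP=4
def render(p,parts,q):
    m=np.zeros((420*UP,560*UP),np.uint8)
    for X in parts:
        h=cv2.convexHull(((proj(p,pose(q,X))+.5)*UP).astype(np.float32))
        cv2.fillConvexPoly(m,np.round(h).astype(np.int32),1)
    return cv2.resize(m.astype(np.float32),(560,420),interpolation=cv2.INTER_AREA)
def fit(views,parts,q0):
    def c(q):
        r=0
        for p,m in views:
            g=render(p,parts,q);r+=1-np.minimum(g,m).sum()/np.maximum(g,m).sum()
        return r
    best=None
    for dy in(-.4,0,.4):
        s=np.array([q0[0],q0[1],q0[2]+dy]);
        o=minimize(c,s,method="Nelder-Mead",options=dict(initial_simplex=[s,s+[.02,0,0],s+[0,.02,0],s+[0,0,.2]],xatol=1e-4,fatol=1e-4))
        if best is None or o.fun<best.fun:best=o
    return best.x,best.fun/len(views)
def ground(p,uv,z):
    R=np.array(p["attitude"]);K=np.array([[p["fx"],0,p["cx"]],[0,p["fy"],p["cy"]],[0,0,1]])
    n=cv2.undistortPoints(np.array([[uv]],float),K,np.array(p["distortion"]))[0,0]
    d=R@[n[0],n[1],1];t=np.array(p["position"]);return (t+d*(z-t[2])/d[2])
def get(p,t,near):
    l=masks_of(t,p);l=[d for d in l if np.hypot(*(np.array(d["position"])-near))<40]
    return l[0]["mask"].astype(np.float32) if l else None
E
python3 - <<'E'
from h import *
P={n:read_camera(n) for n in("scene","side")}
for t,parts,n1,n2,z in(("cylinder",CYL,(277,260),(333,200),.022),("fixture",[PLATE,FENCE],(279,194),(246,232),.01),("plate",[PLATE,FENCE],0,0,0)):
    if t=="plate":continue
    V=[(P["scene"],get(P["scene"],t,n1)),(P["side"],get(P["side"],t,n2))]
    g=[ground(P["scene"],n1,z),ground(P["side"],n2,z)];print(t,np.round(g,3).tolist())
    V=[v for v in V if v[1] is not None]
    for W in [V]+[[v] for v in V]:print(len(W),fit(W,parts,[*g[0][:2],0]))
for t,c in(("jar",(361,256)),("indicator",(354,200))):print(t,ground(P["scene"],c,.035 if t=="jar" else .07))
print("valve",ground(P["side"],(341,305),.02))
E
```

```text
cylinder [[0.506, -0.198, 0.022], [0.506, -0.205, 0.022]]
2 (array([ 0.50745305, -0.19812194,  0.13711353]), np.float64(0.077565997838974))
1 (array([ 0.50628523, -0.1989373 ,  0.11307522]), np.float64(0.10451734066009521))
1 (array([ 0.50766264, -0.19858457,  0.13575928]), np.float64(0.04386484622955322))
fixture [[0.666, 0.021, 0.01], [0.672, 0.017, 0.01]]
2 (array([ 0.67118861,  0.01665832, -0.04953713]), np.float64(0.05249270796775818))
1 (array([ 0.67087786,  0.01692748, -0.05495031]), np.float64(0.03881275653839111))
1 (array([ 0.67116607,  0.01516931, -0.04434961]), np.float64(0.06259071826934814))
jar [ 0.69598614 -0.32356704  0.035     ]
indicator [ 0.79758361 -0.17432503  0.07      ]
valve [0.38485969 0.23043781 0.02      ]
```

```bash
cat >> h.py <<'E'
from scipy.spatial.transform import Rotation as Ro
def rot(xaz,zdir):
    x=np.array([np.cos(xaz),np.sin(xaz),0]);z=np.array(zdir,float);z-=x*(x@z);z/=np.linalg.norm(z);return np.c_[x,np.cross(z,x),z]
T=np.radians(45)
def Rpick(yaw): return rot(yaw,[-np.sin(yaw)*np.sin(T),np.cos(yaw)*np.sin(T),-np.cos(T)])
def Rplace(fy): return rot(fy+np.pi/2,[np.cos(fy)*np.cos(T),np.sin(fy)*np.cos(T),-np.sin(T)])
def go(pos,R,n=8,k=8,s=None):
    "slide rows (first k of n move evenly), turning evenly over n; print per-row"
    s=s or observe();p=np.array(s["ee_pos"]);A=np.array(s["ee_rot"])
    w=Ro.from_matrix(A.T@R).as_rotvec();print("pos",p.round(4),"twist total",w.round(3),"deg",np.degrees(np.linalg.norm(w)).round(1),"total move in tool cm",(A.T@(pos-p)*100).round(2))
    print("twist/row",(w/n).round(4))
    for i in range(n):
        B=A@Ro.from_rotvec(w*i/n).as_matrix()
        if i<k:print(i,(B.T@(pos-p)/k*100).round(2).tolist())
E
python3 - <<'E'
from h import *
R=Rpick(.137);c=np.array([.507,-.198,.022]);print(R.round(3).tolist())
go(c-.12*R[:,2]+[0,0,.02],R,24,24)
E
```

```text
[[0.991, 0.097, -0.097], [0.137, -0.7, 0.7], [0.0, -0.707, -0.707]]
pos [0.166  0.6025 0.2503] twist total [0.693 0.456 1.102] deg 79.0 total move in tool cm [-75.91  57.49  12.35]
twist/row [0.0289 0.019  0.0459]
0 [-3.16, 2.4, 0.51]
1 [-3.06, 2.55, 0.38]
2 [-2.94, 2.7, 0.25]
3 [-2.82, 2.84, 0.12]
4 [-2.69, 2.96, -0.02]
5 [-2.55, 3.08, -0.16]
6 [-2.4, 3.19, -0.29]
7 [-2.24, 3.28, -0.43]
8 [-2.08, 3.37, -0.57]
9 [-1.91, 3.44, -0.71]
10 [-1.74, 3.5, -0.84]
11 [-1.56, 3.55, -0.97]
12 [-1.38, 3.59, -1.1]
13 [-1.19, 3.62, -1.23]
14 [-1.0, 3.63, -1.36]
15 [-0.8, 3.63, -1.48]
16 [-0.61, 3.62, -1.6]
17 [-0.41, 3.59, -1.71]
18 [-0.21, 3.56, -1.82]
19 [-0.02, 3.51, -1.93]
20 [0.18, 3.45, -2.02]
21 [0.38, 3.37, -2.12]
22 [0.57, 3.29, -2.2]
23 [0.76, 3.19, -2.29]
```

```bash
python3 -m crank '{"slide":[[-3.16,2.4,0.5],[-3.06,2.55,0.4],[-2.94,2.7,0.25],[-2.82,2.84,0.1],[-2.7,2.96,0],[-2.55,3.1,-0.15],[-2.4,3.2,-0.3],[-2.25,3.3,-0.4]],"twist":[[0.029,0.019,0.046],[0.029,0.019,0.046],[0.029,0.019,0.046],[0.029,0.019,0.046],[0.029,0.019,0.046],[0.029,0.019,0.046],[0.029,0.019,0.046],[0.029,0.019,0.046]],"gripper":[1,1,1,1,1,1,1,1]}'
python3 -m crank '{"slide":[[-2.1,3.4,-0.6],[-1.9,3.45,-0.7],[-1.75,3.5,-0.85],[-1.55,3.55,-1],[-1.4,3.6,-1.1],[-1.2,3.6,-1.25],[-1,3.6,-1.35],[-0.8,3.6,-1.5]],"twist":[[0.029,0.019,0.046],[0.029,0.019,0.046],[0.029,0.019,0.046],[0.029,0.019,0.046],[0.029,0.019,0.046],[0.029,0.019,0.046],[0.029,0.019,0.046],[0.029,0.019,0.046]],"gripper":[1,1,1,1,1,1,1,1]}'
python3 - <<'E'
from h import *
R=Rpick(.137);c=np.array([.507,-.198,.022]);print(R.round(3).tolist())
go(c-.12*R[:,2]+[0,0,.02],R,8,8)
E
```

```text
time_s: 1.77
ee_pos: [0.284, 0.3059, 0.2089]
ee_rot: [[0.605, 0.784, -0.138], [0.789, -0.567, 0.236], [0.107, -0.252, -0.962]]
wrist_force: [1.1, -0.2, -1.0]
grip_width: 0.0854
time_s: 2.43
ee_pos: [0.4014, 0.0098, 0.1681]
ee_rot: [[0.865, 0.471, -0.172], [0.49, -0.723, 0.487], [0.105, -0.506, -0.856]]
wrist_force: [2.2, 0.7, -0.6]
grip_width: 0.0854
[[0.991, 0.097, -0.097], [0.137, -0.7, 0.7], [0.0, -0.707, -0.707]]
pos [0.4014 0.0098 0.1681] twist total [0.229 0.15  0.363] deg 26.1 total move in tool cm [ -4.6   28.71 -12.69]
twist/row [0.0286 0.0187 0.0454]
0 [-0.57, 3.59, -1.59]
1 [-0.38, 3.56, -1.7]
2 [-0.19, 3.53, -1.8]
3 [0.01, 3.48, -1.91]
4 [0.2, 3.42, -2.0]
5 [0.39, 3.34, -2.09]
6 [0.58, 3.26, -2.18]
7 [0.77, 3.17, -2.26]
```

```bash
python3 -m crank '{"slide":[[-0.6,3.6,-1.6],[-0.4,3.55,-1.7],[-0.2,3.5,-1.8],[0,3.5,-1.9],[0.2,3.4,-2],[0.4,3.35,-2.1],[0.6,3.25,-2.2],[0.8,3.15,-2.25]],"twist":[[0.029,0.019,0.045],[0.029,0.019,0.045],[0.029,0.019,0.045],[0.029,0.019,0.045],[0.029,0.019,0.045],[0.029,0.019,0.045],[0.029,0.019,0.045],[0.029,0.019,0.045]],"gripper":[1,1,1,1,1,1,1,1]}'
python3 - <<'E'
from h import *
ims={}
V=[]
for n in("wrist","scene","side"):
    p=read_camera(n);l=masks_of("cylinder",p);print(n,[(round(d["score"],2),d["position"],int(d["mask"].sum())) for d in l[:3]])
    if n=="wrist":
        im=p["color"][:,:,::-1].copy();cen=proj(p,[[.507,-.198,.022]])[0];print("expected",cen)
        for d in l[:1]:cv2.drawContours(im,cv2.findContours(d["mask"].astype(np.uint8),0,2)[0],-1,(0,0,255),1)
        cv2.imwrite("pics/c.png",im)
    if l and n=="wrist":
        print("wrist fit",fit([(p,l[0]["mask"].astype(np.float32))],CYL,[.507,-.198,.137]))
print(observe()["joints"])
E
```

```text
time_s: 3.1
ee_pos: [0.5196, -0.2815, 0.1264]
ee_rot: [[0.99, 0.099, -0.097], [0.138, -0.698, 0.703], [0.002, -0.71, -0.705]]
wrist_force: [1.5, -0.2, 0.3]
grip_width: 0.0858
wrist [(0.87, [283.1, 225.4], 5852)]
expected [283.83226656 218.02949744]
wrist fit (array([ 0.50564966, -0.20085667,  0.12306547]), np.float64(0.050098538398742676))
scene [(0.73, [274.7, 259.8], 501)]
side [(0.82, [330.2, 198.1], 380)]
[-0.80018051  0.71094074  0.15454177  1.69685929  0.43123757  0.47220394]
```

View pics/c.png

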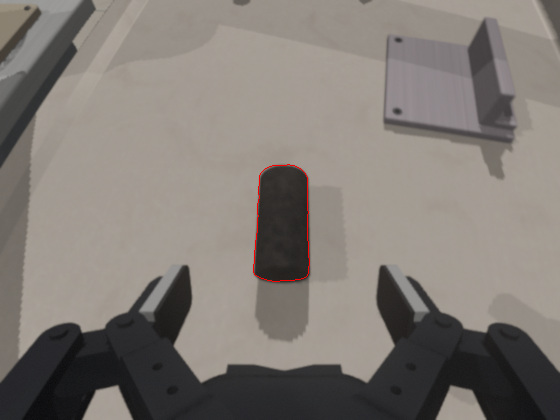

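The wrist view shows the cylinder cleanly masked at (283,225), centred between the open jaws, with the fixture at upper right. The fit agrees with the earlier one to within 3 mm. I'll approach now.

Run:
```python
from h import *
p=read_camera("wrist");d=masks_of("fixture",p)
print("fixture",fit([(p,d[0]["mask"].astype(np.float32))],[PLATE,FENCE],[.671,.016,-.05]))
R=Rpick(.126);c=np.array([.506,-.2005,.022])
go(c-.006*R[:,2],R,8,8)
```

```text
fixture (array([ 0.66849127,  0.0135822 , -0.04674202]), np.float64(0.038205087184906006))
pos [ 0.5188 -0.2778  0.1281] twist total [-0.002  0.01   0.014] deg 1.0 total move in tool cm [-0.2   1.99 12.44]
twist/row [-0.0003  0.0013  0.0017]
0 [-0.03, 0.25, 1.56]
1 [-0.03, 0.25, 1.56]
2 [-0.03, 0.25, 1.56]
3 [-0.03, 0.25, 1.56]
4 [-0.03, 0.25, 1.56]
5 [-0.03, 0.25, 1.56]
6 [-0.03, 0.25, 1.56]
7 [-0.04, 0.25, 1.56]
```

```bash
python3 -m crank '{"slide":[[-0.1,1,1],[-0.1,1,1.5],[0,0,2],[0,0,2],[0,0,2],[0,0,1.5],[0,0,0.5],[0,0,0]],"twist":[[0,0.005,0.007],[0,0.005,0.007],[0,0,0],[0,0,0],[0,0,0],[0,0,0],[0,0,0],[0,0,0]],"gripper":[1,1,1,1,1,1,1,1]}'
python3 - <<'E'
from h import *
R=Rpick(.126);c=np.array([.506,-.2005,.022]);p=read_camera("wrist")
d=masks_of("cylinder",p);print([(round(x["score"],2),x["position"]) for x in d])
print(fit([(p,d[0]["mask"].astype(np.float32))],CYL,[.506,-.2005,.126]))
im=p["color"][:,:,::-1].copy();cv2.imwrite("pics/d.png",im)
go(c-.006*R[:,2],R,1,1)
E
```

```text
time_s: 4.17
ee_pos: [0.5086, -0.2173, 0.0392]
ee_rot: [[0.992, 0.088, -0.091], [0.127, -0.699, 0.704], [-0.002, -0.71, -0.704]]
wrist_force: [-0.8, 0.9, 0.7]
grip_width: 0.0855
[]Traceback (most recent call last):
  File "<stdin>", line 4, in <module>
IndexError: list index out of range
```

```bash
python3 -m crank '{"slide":[[0,0,0.5],[0,0,0.5],[0,0,0.5],[0,0,0.3],[0,0,0],[0,0,0],[0,0,0],[0,0,0]],"twist":[[0,0,0],[0,0,0],[0,0,0],[0,0,0],[0,0,0],[0,0,0],[0,0,0],[0,0,0]],"gripper":[1,1,1,1,1,0.7,0.6,0.5]}'
python3 - <<'E'
from h import *
p=read_camera("wrist");cv2.imwrite("pics/d.png",p["color"][:,:,::-1])
E
```

```text
time_s: 4.93
ee_pos: [0.508, -0.2072, 0.0261]
ee_rot: [[0.992, 0.087, -0.088], [0.124, -0.7, 0.703], [-0.001, -0.709, -0.705]]
wrist_force: [-0.2, 0.2, 0.7]
grip_width: 0.0518
```

View pics/d.png

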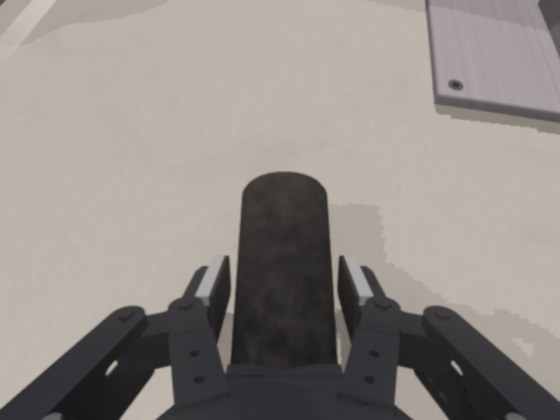

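The cylinder at (285,270) lies centred and parallel between the pads, so I'll close and lift.

```bash
python3 -m crank '{"slide":[[0,0,0],[0,0,0],[0,0,0],[0,0,0],[0,0,0],[0,0,0],[0,0,0],[0,0,0]],"twist":[[0,0,0],[0,0,0],[0,0,0],[0,0,0],[0,0,0],[0,0,0],[0,0,0],[0,0,0]],"gripper":[0.3,0.2,0.2,0.2,0.2,0.2,0.2,0.2]}'
python3 -m crank '{"slide":[[0,-0.5,-0.5],[0,-1,-1],[0,-1.5,-1.5],[0,-1.5,-1.5],[0,-1.5,-1.5],[0,-1.5,-1.5],[0,-1,-1],[0,0,0]],"twist":[[0,0,0],[0,0,0],[0,0,0],[0,0,0],[0,0,0],[0,0,0],[0,0,0],[0,0,0]],"gripper":[0.2,0.2,0.2,0.2,0.2,0.2,0.2,0.2]}'
python3 - <<'E'
from h import *
R=Rplace(-.048);print(R.round(3).tolist())
go(np.array([.58,-.02,.17]),R,24,24)
E
```

```text
time_s: 5.65
ee_pos: [0.5081, -0.2073, 0.0263]
ee_rot: [[0.992, 0.087, -0.088], [0.124, -0.7, 0.703], [-0.0, -0.709, -0.706]]
wrist_force: [0.1, -2.4, 4.6]
grip_width: 0.0423
time_s: 6.32
ee_pos: [0.509, -0.2078, 0.1491]
ee_rot: [[0.992, 0.09, -0.086], [0.125, -0.702, 0.701], [0.002, -0.707, -0.708]]
wrist_force: [1.1, -0.4, -5.0]
grip_width: 0.0424
[[0.048, 0.706, 0.706], [0.999, -0.034, -0.034], [0.0, 0.707, -0.707]]
pos [ 0.509  -0.2078  0.1491] twist total [-1.284 -0.002 -1.528] deg 114.4 total move in tool cm [  9.39 -14.02  11.08]
twist/row [-0.0535 -0.0001 -0.0637]
0 [0.39, -0.58, 0.46]
1 [0.43, -0.58, 0.43]
2 [0.47, -0.58, 0.4]
3 [0.5, -0.57, 0.37]
4 [0.54, -0.55, 0.34]
5 [0.57, -0.53, 0.31]
6 [0.61, -0.51, 0.28]
7 [0.64, -0.49, 0.26]
8 [0.67, -0.46, 0.23]
9 [0.7, -0.43, 0.21]
10 [0.72, -0.39, 0.18]
11 [0.75, -0.35, 0.16]
12 [0.77, -0.31, 0.15]
13 [0.79, -0.27, 0.13]
14 [0.8, -0.23, 0.12]
15 [0.81, -0.18, 0.11]
16 [0.82, -0.14, 0.1]
17 [0.83, -0.09, 0.09]
18 [0.84, -0.04, 0.09]
19 [0.84, 0.01, 0.09]
20 [0.83, 0.06, 0.09]
21 [0.83, 0.1, 0.09]
22 [0.82, 0.15, 0.1]
23 [0.81, 0.2, 0.11]
```

Held: the force reads about 5 N of weight. Next I'll turn it upright in the air.

```bash
python3 -m crank '{"slide":[[0.4,-0.6,0.45],[0.43,-0.6,0.43],[0.47,-0.6,0.4],[0.5,-0.57,0.37],[0.54,-0.55,0.34],[0.57,-0.53,0.31],[0.6,-0.5,0.28],[0.64,-0.5,0.26]],"twist":[[-0.0535,0,-0.0637],[-0.0535,0,-0.0637],[-0.0535,0,-0.0637],[-0.0535,0,-0.0637],[-0.0535,0,-0.0637],[-0.0535,0,-0.0637],[-0.0535,0,-0.0637],[-0.0535,0,-0.0637]],"gripper":[0.2,0.2,0.2,0.2,0.2,0.2,0.2,0.2]}'
python3 -m crank '{"slide":[[0.67,-0.46,0.23],[0.7,-0.43,0.2],[0.72,-0.4,0.18],[0.75,-0.35,0.16],[0.77,-0.3,0.15],[0.8,-0.27,0.13],[0.8,-0.23,0.12],[0.8,-0.18,0.1]],"twist":[[-0.0535,0,-0.0637],[-0.0535,0,-0.0637],[-0.0535,0,-0.0637],[-0.0535,0,-0.0637],[-0.0535,0,-0.0637],[-0.0535,0,-0.0637],[-0.0535,0,-0.0637],[-0.0535,0,-0.0637]],"gripper":[0.2,0.2,0.2,0.2,0.2,0.2,0.2,0.2]}'
python3 -m crank '{"slide":[[0.82,-0.14,0.1],[0.83,-0.1,0.1],[0.84,0,0.1],[0.84,0,0.1],[0.83,0,0.1],[0.83,0.1,0.1],[0.82,0.15,0.1],[0.8,0.2,0.1]],"twist":[[-0.0535,0,-0.0637],[-0.0535,0,-0.0637],[-0.0535,0,-0.0637],[-0.0535,0,-0.0637],[-0.0535,0,-0.0637],[-0.0535,0,-0.0637],[-0.0535,0,-0.0637],[-0.0535,0,-0.0637]],"gripper":[0.2,0.2,0.2,0.2,0.2,0.2,0.2,0.2]}'
cat >> h.py <<'E'
t_=np.linspace(0,2*np.pi,40)
def heldpts(c,ax):
    ax=ax/np.linalg.norm(ax);u=np.cross(ax,[1,0,0]);u/=np.linalg.norm(u);v=np.cross(ax,u)
    return np.array([c+h*ax+.022*(np.cos(k)*u+np.sin(k)*v) for k in t_ for h in(-.0455,.0455)])
E
python3 - <<'E'
from h import *
s=observe();print(np.round(s["joints"],3),s["wrist_force"])
go(np.array([.58,-.02,.17]),Rplace(-.048),1,1,s)
R=np.array(s["ee_rot"]);c=np.array(s["ee_pos"])+.006*R[:,2]
ims=[]
for n in("side","scene"):
    p=read_camera(n);im=p["color"][:,:,::-1].copy()
    h=cv2.convexHull(np.round(proj(p,heldpts(c,np.array([0,0,1.])))).astype(int));
    l=masks_of("cylinder",p);print(n,[(round(d["score"],2),d["position"],int(d["mask"].sum())) for d in l[:2]],h.mean(0))
    u,v=proj(p,[c])[0].astype(int);im2=im.copy();cv2.polylines(im2,[h],1,(0,0,255),1)
    ims+=[cv2.resize(x[v-75:v+75,u-100:u+100],(400,300)) for x in(im,im2)]
cv2.imwrite("pics/e.png",np.vstack([np.hstack(ims[:2]),np.hstack(ims[2:])]))
E
```

```text
time_s: 6.98
ee_pos: [0.5304, -0.1431, 0.1522]
ee_rot: [[0.817, 0.575, 0.056], [0.516, -0.77, 0.376], [0.259, -0.278, -0.925]]
wrist_force: [-0.2, 0.3, -6.1]
grip_width: 0.0423
time_s: 7.65
ee_pos: [0.5526, -0.0799, 0.1583]
ee_rot: [[0.449, 0.817, 0.362], [0.854, -0.511, 0.092], [0.261, 0.268, -0.928]]
wrist_force: [1.5, 0.3, -5.4]
grip_width: 0.0426
time_s: 8.32
ee_pos: [0.5749, -0.0174, 0.1631]
ee_rot: [[0.045, 0.713, 0.7], [0.999, -0.034, -0.029], [0.003, 0.7, -0.714]]
wrist_force: [0.7, 0.2, -6.0]
grip_width: 0.0419
[-0.193 -0.073 -0.884 -0.01   0.106 -0.104] [ 0.71380856  0.20674428 -5.98638194]
pos [ 0.5749 -0.0174  0.1631] twist total [-0.01  -0.005 -0.   ] deg 0.6 total move in tool cm [-0.24  0.85 -0.13]
twist/row [-0.0099 -0.0049 -0.    ]
0 [-0.24, 0.85, -0.13]
side [(0.83, [283.4, 182.8], 519), (0.62, [243.3, 235.3], 2318)] [[285. 175.]]
scene [(0.67, [260.2, 170.1], 293)] [[261.46153846 174.76923077]]
```

View pics/e.png

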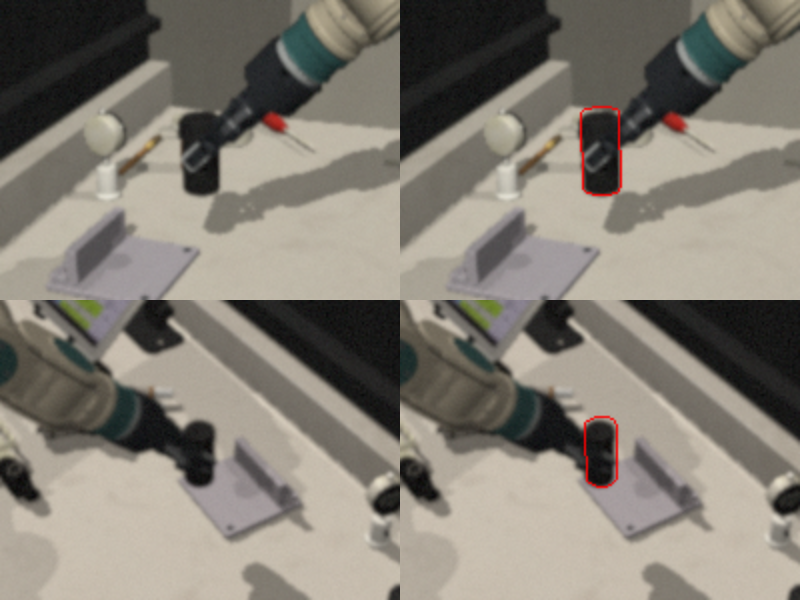

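The cylinder is upright in the grip. It shows at about (200,155) in the side crop and (200,455) in the scene crop, and both outlines agree with the prediction to a few mm. Next I'll bring it down to just above the plate, short of the fence.

```bash
python3 -m crank '{"slide":[[0.5,-0.1,1.5],[0.5,-0.1,2],[0.5,-0.1,2],[0.5,-0.1,2],[0.5,-0.1,1.7],[0.5,-0.1,1.3],[0.4,-0.1,0.8],[0,0,0.3]],"twist":[[-0.005,-0.002,0],[-0.005,-0.002,0],[0,0,0],[0,0,0],[0,0,0],[0,0,0],[0,0,0],[0,0,0]],"gripper":[0.2,0.2,0.2,0.2,0.2,0.2,0.2,0.2]}'
python3 -m crank '{"slide":[[0,0,0],[0,0,0],[0,0,0],[0,0,0],[0,0,0],[0,0,0],[0,0,0],[0,0,0]],"twist":[[0,0,0],[0,0,0],[0,0,0],[0,0,0],[0,0,0],[0,0,0],[0,0,0],[0,0,0]],"gripper":[0.2,0.2,0.2,0.2,0.2,0.2,0.2,0.2]}'
python3 - <<'E'
from h import *
s=observe();print(np.round(s["ee_pos"],4),np.round(s["ee_rot"],3).tolist(),np.round(s["wrist_force"],1))
R=np.array(s["ee_rot"]);c=np.array(s["ee_pos"])+.006*R[:,2]
print(c);F=pose([.670,.015,-.049],np.vstack([PLATE,FENCE]))
ims=[]
for n in("side","scene"):
    p=read_camera(n);im=p["color"][:,:,::-1].copy();u,v=proj(p,[c])[0].astype(int)
    x=cv2.resize(im[v-38:v+37,u-50:u+50],(400,300),interpolation=cv2.INTER_CUBIC);y=x.copy()
    for X,col in((heldpts(c,np.array([0,0,1.])),(0,0,255)),(F[:8],(0,255,0)),(F[8:],(255,128,0))):
        h=cv2.convexHull(np.round((proj(p,X)-[u-50,v-38]+.5)*4).astype(int));cv2.polylines(y,[h],1,col,1)
    ims+=[x,y]
cv2.imwrite("pics/f.png",np.vstack([np.hstack(ims[:2]),np.hstack(ims[2:])]))
E
```

```text
time_s: 9.18
ee_pos: [0.6588, 0.0112, 0.0794]
ee_rot: [[0.051, 0.703, 0.709], [0.999, -0.037, -0.035], [0.002, 0.71, -0.704]]
wrist_force: [-0.1, 0.1, -5.5]
grip_width: 0.0424
time_s: 9.85
ee_pos: [0.6582, 0.0111, 0.0812]
ee_rot: [[0.051, 0.701, 0.712], [0.999, -0.036, -0.035], [0.001, 0.713, -0.702]]
wrist_force: [0.4, -0.6, -6.3]
grip_width: 0.0427
[0.6582 0.0111 0.0812] [[0.051, 0.701, 0.712], [0.999, -0.036, -0.035], [0.001, 0.713, -0.702]] [ 0.4 -0.6 -6.3]
[0.66246577 0.01085161 0.07700838]
```

View pics/f.png

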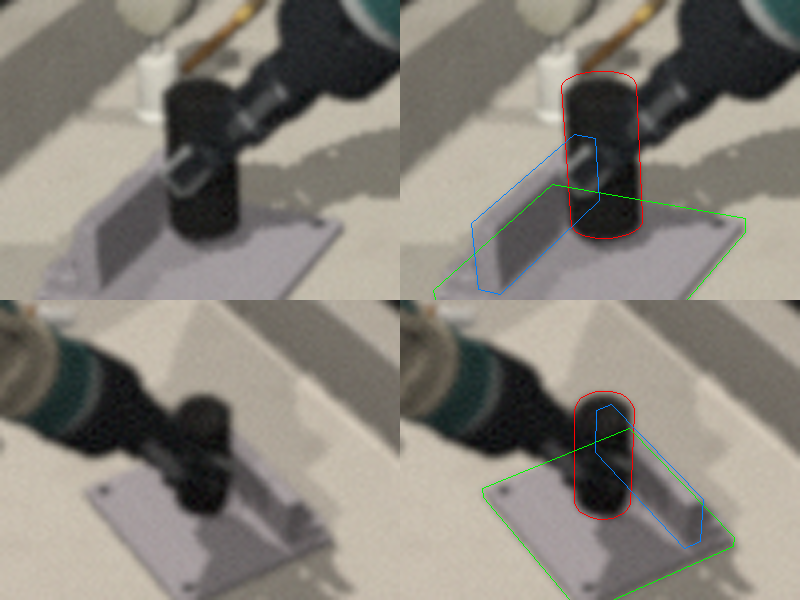

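Green and blue fixture outlines match the picture, and the held cylinder at (600,155) sits about 2 mm lower than predicted, with its foot just short of the fence. I'll close most of the gap, then move in small guarded steps.

```bash
python3 -m crank '{"slide":[[0.1,-0.1,0.3],[0.1,-0.1,0.3],[0.1,-0.1,0.3],[0,-0.1,0.3],[0,-0.1,0.3],[0,0,0.1],[0,0,0],[0,0,0]],"twist":[[0,0,0],[0,0,0],[0,0,0],[0,0,0],[0,0,0],[0,0,0],[0,0,0],[0,0,0]],"gripper":[0.2,0.2,0.2,0.2,0.2,0.2,0.2,0.2]}'
python3 - <<'E'
from plant import *
print({k:observe()[k].round(3).tolist() if hasattr(observe()[k],'round') else observe()[k] for k in("ee_pos","wrist_force","ft_torque")})
E
python3 -m crank '{"slide":[[0,-0.06,0.06],[0,-0.06,0.06],[0,-0.06,0.06],[0,0,0],[0,0,0],[0,0,0],[0,0,0],[0,0,0]],"twist":[[0,0,0],[0,0,0],[0,0,0],[0,0,0],[0,0,0],[0,0,0],[0,0,0],[0,0,0]],"gripper":[0.2,0.2,0.2,0.2,0.2,0.2,0.2,0.2]}'
python3 - <<'E'
from plant import *
print({k:observe()[k].round(3).tolist() if hasattr(observe()[k],'round') else observe()[k] for k in("ee_pos","wrist_force","ft_torque")})
E
```

```text
time_s: 10.62
ee_pos: [0.6663, 0.0137, 0.066]
ee_rot: [[0.051, 0.701, 0.711], [0.999, -0.036, -0.035], [0.001, 0.712, -0.702]]
wrist_force: [0.5, 0.0, -4.8]
grip_width: 0.0425
{'ee_pos': [0.666, 0.014, 0.066], 'wrist_force': [0.472, 0.035, -4.819], 'ft_torque': [0.123, 1.485, -0.056]}
time_s: 11.28
ee_pos: [0.6663, 0.0137, 0.0637]
ee_rot: [[0.051, 0.701, 0.712], [0.999, -0.036, -0.035], [0.001, 0.713, -0.702]]
wrist_force: [-0.3, -0.9, -5.4]
grip_width: 0.0422
{'ee_pos': [0.666, 0.014, 0.064], 'wrist_force': [-0.278, -0.864, -5.448], 'ft_torque': [0.108, 1.555, -0.021]}
```

```bash
python3 -m crank '{"slide":[[0,0.05,0.05],[0,0.05,0.05],[0,0.05,0.05],[0,0.05,0.05],[0,0.05,0.05],[0,0.05,0.05],[0,0,0],[0,0,0]],"twist":[[0,0,0],[0,0,0],[0,0,0],[0,0,0],[0,0,0],[0,0,0],[0,0,0],[0,0,0]],"gripper":[0.2,0.2,0.2,0.2,0.2,0.2,0.2,0.2]}'
python3 -m crank '{"slide":[[0,-0.04,0.04],[0,-0.04,0.04],[0,-0.03,0.03],[0,0,0],[0,0,0],[0,0,0],[0,0,0],[0,0,0]],"twist":[[0,0,0],[0,0,0],[0,0,0],[0,0,0],[0,0,0],[0,0,0],[0,0,0],[0,0,0]],"gripper":[0.2,0.2,0.2,0.2,0.2,0.2,0.2,0.2]}'
```

```text
time_s: 11.95
ee_pos: [0.6706, 0.0135, 0.0637]
ee_rot: [[0.05, 0.701, 0.712], [0.999, -0.036, -0.035], [0.001, 0.712, -0.702]]
wrist_force: [-0.7, 0.6, -6.2]
grip_width: 0.0424
time_s: 12.62
ee_pos: [0.6707, 0.0135, 0.0623]
ee_rot: [[0.05, 0.701, 0.712], [0.999, -0.036, -0.035], [0.001, 0.713, -0.702]]
wrist_force: [-0.0, 1.0, -4.8]
grip_width: 0.0424
```

```bash
python3 -m crank '{"slide":[[0,-0.04,0.04],[0,-0.03,0.03],[0,0,0],[0,0,0],[0,0,0],[0,0,0],[0,0,0],[0,0,0]],"twist":[[0,0,0],[0,0,0],[0,0,0],[0,0,0],[0,0,0],[0,0,0],[0,0,0],[0,0,0]],"gripper":[0.2,0.2,0.2,0.2,0.2,0.2,0.2,0.2]}'
python3 -m crank '{"slide":[[0,0.05,0.05],[0,0.05,0.05],[0,0,0],[0,0,0],[0,0,0],[0,0,0],[0,0,0],[0,0,0]],"twist":[[0,0,0],[0,0,0],[0,0,0],[0,0,0],[0,0,0],[0,0,0],[0,0,0],[0,0,0]],"gripper":[0.2,0.2,0.2,0.2,0.2,0.2,0.2,0.2]}'
```

```text
time_s: 13.28
ee_pos: [0.6713, 0.0135, 0.0621]
ee_rot: [[0.05, 0.699, 0.713], [0.999, -0.036, -0.035], [0.001, 0.714, -0.7]]
wrist_force: [-3.9, 0.2, 4.6]
grip_width: 0.0425
time_s: 13.95
ee_pos: [0.6727, 0.0133, 0.0621]
ee_rot: [[0.051, 0.699, 0.713], [0.999, -0.036, -0.036], [0.001, 0.714, -0.7]]
wrist_force: [-3.8, 0.9, 5.7]
grip_width: 0.042
```

Plate contact came at TCP z ≈ 0.062. I'll ease the down-load off and bring it up to the fence.

```bash
python3 -m crank '{"slide":[[0,0.05,-0.05],[0,0.05,0.05],[0,0.05,0.05],[0,0,0],[0,0,0],[0,0,0],[0,0,0],[0,0,0]],"twist":[[0,0,0],[0,0,0],[0,0,0],[0,0,0],[0,0,0],[0,0,0],[0,0,0],[0,0,0]],"gripper":[0.2,0.2,0.2,0.2,0.2,0.2,0.2,0.2]}'
python3 -m crank '{"slide":[[0,0.05,0.05],[0,0.05,0.05],[0,0,0],[0,0,0],[0,0,0],[0,0,0],[0,0,0],[0,0,0]],"twist":[[0,0,0],[0,0,0],[0,0,0],[0,0,0],[0,0,0],[0,0,0],[0,0,0],[0,0,0]],"gripper":[0.2,0.2,0.2,0.2,0.2,0.2,0.2,0.2]}'
```

```text
time_s: 14.62
ee_pos: [0.6736, 0.0133, 0.0621]
ee_rot: [[0.051, 0.7, 0.712], [0.999, -0.036, -0.036], [0.001, 0.713, -0.701]]
wrist_force: [-3.4, 0.2, 4.2]
grip_width: 0.0425
time_s: 15.28
ee_pos: [0.674, 0.0133, 0.062]
ee_rot: [[0.051, 0.701, 0.711], [0.999, -0.036, -0.036], [0.0, 0.712, -0.702]]
wrist_force: [-10.8, -0.1, 11.3]
grip_width: 0.0427
```

Fence contact is at x ≈ 0.674, as predicted. Now the slanting push along the tool axis.

```bash
python3 -m crank '{"slide":[[0,0,0.02],[0,0,0.02],[0,0,0.02],[0,0,0],[0,0,0],[0,0,0],[0,0,0],[0,0,0]],"twist":[[0,0,0],[0,0,0],[0,0,0],[0,0,0],[0,0,0],[0,0,0],[0,0,0],[0,0,0]],"gripper":[0.2,0.2,0.2,0.2,0.2,0.2,0.2,0.2]}'
python3 - <<'E'
from h import *
s=observe();print(np.round(s["ee_pos"],4),np.round(s["wrist_force"],1))
R=np.array(s["ee_rot"]);q=[.670,.015,-.049]
c=pose(q,np.array([[.008,0,.0555]]))[0];f=R[:,0]*0;c=c+np.array([.0487*0,0,0]);c[1]=s["ee_pos"][1]
ims=[];F=pose(q,np.vstack([PLATE,FENCE]))
for n in("side","scene"):
    p=read_camera(n);im=p["color"][:,:,::-1].copy();u,v=proj(p,[c])[0].astype(int)
    l=masks_of("cylinder",p)[:1]
    x=cv2.resize(im[v-38:v+37,u-50:u+50],(400,300),interpolation=cv2.INTER_CUBIC);y=x.copy()
    for X,col in((heldpts(c,np.array([0,0,1.])),(0,0,255)),(F[:8],(0,255,0)),(F[8:],(255,128,0))):
        h=cv2.convexHull(np.round((proj(p,X)-[u-50,v-38]+.5)*4).astype(int));cv2.polylines(y,[h],1,col,1)
    # tilt: least squares of edges of dark region vs model, per row
    ims+=[x,y]
cv2.imwrite("pics/g.png",np.vstack([np.hstack(ims[:2]),np.hstack(ims[2:])]))
E
```

```text
time_s: 15.95
ee_pos: [0.674, 0.0133, 0.062]
ee_rot: [[0.051, 0.701, 0.712], [0.999, -0.036, -0.036], [0.0, 0.713, -0.702]]
wrist_force: [-15.8, 0.8, 17.6]
grip_width: 0.0423
[0.674  0.0133 0.062 ] [-15.8   0.8  17.6]
```

View pics/g.png

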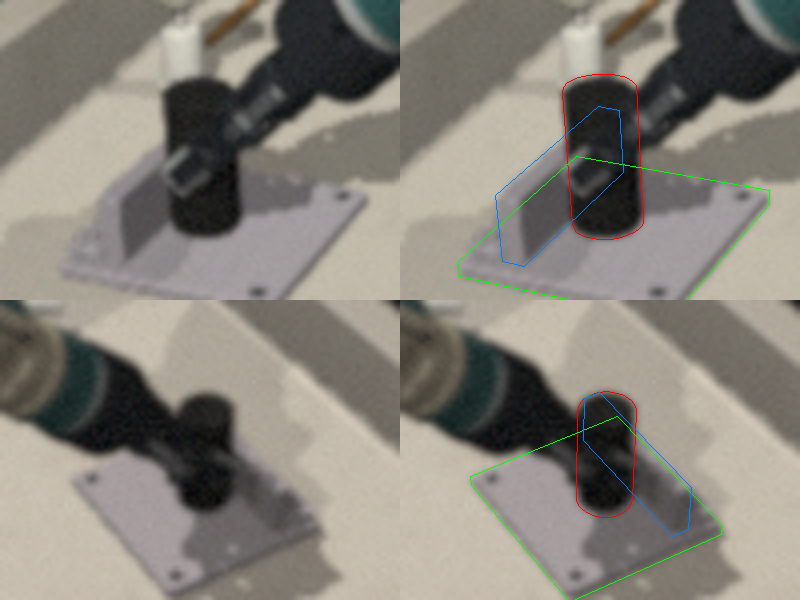

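The cylinder stands on the plate against the fence at its middle, with a foot at about (205,225) in the side crop. The vertical-model outline runs parallel to it. Force is 15.8 N forward and 17.6 N down. I'll check the residual lean numerically from averaged edges.

Run:
```python
from h import *
q=[.670,.015,-.049];c0=pose(q,np.array([[.008,0,.0555]]))[0];c0[1]=.0133
ey=np.array([.049,1,0]);ex=np.array([1,-.049,0])
for n in("side","scene"):
    fr=[read_camera(n) for _ in range(5)];p=fr[0]
    g=np.mean([cv2.cvtColor(f["color"],cv2.COLOR_RGB2GRAY).astype(float) for f in fr],0)
    gx=cv2.GaussianBlur(cv2.Sobel(g,cv2.CV_64F,1,0,ksize=3),(0,0),.6)
    def line(s,ax=np.array([0,0,1.])):  # silhouette edge columns as fn of row
        h=cv2.convexHull(proj(p,heldpts(c0,ax)).astype(np.float32))[:,0];rows=np.arange(int(h[:,1].min())+5,int(h[:,1].max())-5)
        out=[]
        for r in rows:
            xs=[]
            for a,b in zip(h,np.roll(h,-1,0)):
                if (a[1]-r)*(b[1]-r)<=0 and a[1]!=b[1]:xs.append(a[0]+(r-a[1])*(b[0]-a[0])/(b[1]-a[1]))
            out.append(min(xs) if s<0 else max(xs))
        return rows,np.array(out)
    for s in(-1,1):
        rows,m=line(s);res=[]
        for r,x in zip(rows,m):
            k=np.arange(int(x)-4,int(x)+6);w=np.clip(gx[r,k]*s,0,None)
            j=k[w.argmax()];kk=np.arange(j-1,j+2);a,b,d=gx[r,kk]*s
            res.append((j+.5*(a-d)/(a-2*b+d)-x,w.max()))
        res=np.array(res);print(n,s,"rows",rows[0],rows[-1],"resid",res[:,0].round(2).tolist(),"grad",res[:,1].astype(int).tolist())
    _,m0=line(-1);_,a=line(-1,np.array([0,0,1.])+.0349*ex);print("2deg +x lean shifts",(a[0]-m0[0]).round(2),(a[-1]-m0[-1]).round(2)) if len(a)==len(m0) else print(len(a),len(m0))
print(observe()["wrist_force"].round(1),observe()["time_s"])
```

```text
side -1 rows 198 229 resid [0.92, 0.29, 0.08, 0.05, 0.05, 0.06, 0.12, 0.2, 0.27, 0.29, 0.26, 0.17, 0.06, -0.07, -0.2, -0.34, -0.52, 4.6, 3.4, 2.06, 1.33, 0.92, 0.96, 1.14, 1.01, -0.53, 4.91, -0.35, -0.15, -0.09, -0.12, -0.02] grad [248, 290, 338, 360, 368, 367, 370, 385, 400, 412, 418, 415, 399, 367, 325, 272, 200, 168, 161, 170, 189, 173, 153, 119, 57, 46, 94, 109, 131, 139, 138, 133]
side 1 rows 198 229 resid [-1.78, 6.46, 5.1, 4.18, 3.5, -1.59, -0.95, -0.92, -0.83, -0.36, -3.28, -3.34, 3.01, -13.99, 6.97, 0.48, -0.02, -0.23, -0.32, -0.39, -0.43, -0.46, -0.5, -0.55, -0.6, -0.61, -0.55, -0.42, -0.34, -0.28, -0.24, -0.29] grad [133, 61, 89, 93, 82, 48, 112, 154, 139, 94, 81, 75, 81, 151, 154, 133, 186, 233, 255, 258, 251, 245, 241, 239, 236, 229, 212, 198, 200, 208, 231, 266]
2deg +x lean shifts -0.52 0.47
scene -1 rows 172 192 resid [1.09, 1.02, 0.98, 1.24, -4.89, -1.76, -2.42, -3.0, -2.69, -1.99, -1.28, -0.68, 0.32, -5.57, -4.15, -2.95, -2.55, -2.23, -1.69, -0.03, 0.43] grad [177, 106, 43, 7, 1, 5, 12, 33, 54, 62, 64, 60, 55, 114, 147, 197, 247, 249, 226, 225, 281]
scene 1 rows 172 192 resid [-0.55, -0.45, -0.37, -0.34, -0.37, -0.44, -0.49, -0.5, -0.45, -0.27, 0.06, 0.59, 2.64, 3.16, 3.65, -0.13, 0.05, -0.03, -0.12, -0.14, -0.24] grad [290, 306, 313, 319, 322, 321, 310, 294, 281, 268, 236, 170, 146, 137, 106, 88, 102, 105, 107, 112, 125]
2deg +x lean shifts 0.43 -0.35
[-16.1   0.   17.1] 16.65
```

The edges suggest a lean of about 0.5–0.9° back at the top. Independently, the tool is 0.5° nose-up compared with how it gripped the flat-lying cylinder. The two agree, so I'll correct by a small twist about the jaw axis.

```bash
python3 -m crank '{"slide":[[0,0,0],[0,0,0],[0,0,0],[0,0,0],[0,0,0],[0,0,0],[0,0,0],[0,0,0]],"twist":[[0.003,0,0],[0.003,0,0],[0.003,0,0],[0,0,0],[0,0,0],[0,0,0],[0,0,0],[0,0,0]],"gripper":[0.2,0.2,0.2,0.2,0.2,0.2,0.2,0.2]}'; python3 -c "
from plant import *
s=observe();print(s['ee_pos'].round(4) if hasattr(s['ee_pos'],'round') else s['ee_pos'],s['ft_torque'])"
```

```text
time_s: 17.32
ee_pos: [0.6741, 0.0133, 0.0621]
ee_rot: [[0.051, 0.707, 0.705], [0.999, -0.036, -0.036], [0.0, 0.706, -0.708]]
wrist_force: [-15.8, 0.5, 16.6]
grip_width: 0.0425
[0.6741 0.0133 0.0621] [-0.19717786  0.7379565  -0.09085932]
```

Run:
```python
from plant import *
for n in("scene","side"):
    p=read_camera(n);print(n,[(t,d["position"]) for t in("jar","indicator","valve_body") for d in masks_of(t,p)[:1]])
s=observe();print(s["wrist_force"],s["ee_pos"],s["time_s"]);print(finish_job())
```

```text
scene [('jar', [363.3, 252.5]), ('indicator', [353.7, 201.4]), ('valve_body', [169.5, 187.4])]
side [('indicator', [238.2, 170.5]), ('valve_body', [341.8, 300.7])]
[-15.85865805  -0.23041726  16.52280574] [0.67408933 0.01326457 0.06206011] 17.7167
the job is handed in; nothing more can be done
None
```

The job is handed in at 17.7 s: the cylinder stands upright on the plate against the middle of the fence, and the gripper still holds it pressed there. I gripped it lying down with the tool at 45°, turned it upright in the air, set it down lightly and slid it up to the fence. Then I gave it one slanting push along the tool axis.

- **Push:** the last readings were about 15.9 N forward and 16.5 N down (beyond the weight), both steady. Some of the forward force may be friction on the plate, so the fence itself may carry less.
- **Lean:** before the end, the picture edges showed about 0.5–0.9° of lean back, with an uncertainty of roughly 0.6°. The tool angle independently showed 0.5°. I took that out with a 0.5° turn of the tool after the push, and the forces hardly changed. I did not measure the lean again in the pictures after that.
- **Other objects:** the indicator and valve body look unmoved, within a few pixels of noise. The scene camera shows the jar in place, but the networks missed it in the last side view. In the first scene view the valve body was not reported, so it was compared only in the side view.

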